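Push the board carrier home in the locating corner

TASK

Push the black circuit-board carrier along the mat into the metal locating corner, so that it sits square with its far long edge flush against the long rail and its left short edge (as the robot sees it) flush against the short rail, then take the hand away. Only push it by the outside of its black edges with the fingers: do not pinch, lift or tip it, do not touch the circuit board and the parts on it, and leave the other things on the mat where they are.

Things in the scene. Friction and masses are not known exactly. Their poses are not given: they have to be found in the camera images.
- carrier: Loose black plastic slab, 100 mm along x, 140 mm along y, 22 mm high, 0.35 to 0.6 kg; slides under 1.5 to 5 N. Starts 20 to 120 mm out of the corner, turned up to 0.3 rad from it. Origin: centre of its underside, z up; x points away from the robot to its far long edge, y to its left short edge. At home its axes match the corner stop's and its origin is at (-50, -70, 0) mm in the stop's frame.
- carrier_corner (a point): The carrier's far left vertical edge, 10 mm above its underside: at (50, 70, 10) mm in the carrier's frame, same axes. This is the corner that belongs in the corner of the rails.
- board: Green circuit board, 72 x 112 mm, screwed centrally on top of the carrier (moves with it; a bare black margin of 14 mm all round), with a finned heat sink, two small capacitors, a terminal strip and a socket; the tallest part ends 42 mm above the mat. Origin: centre of the board's underside, 22 mm above the carrier's origin, same axes. Not to be touched.
- corner_stop: Fixed L of two bare aluminium rails, 14 mm thick, 20 mm high, at right angles. Origin: inner corner of the L at mat level, z up. Long rail: inner face is the plane x = 0, from y = -180 mm to 0, stops motion to +x (away from the robot). Short rail: inner face is the plane y = 0, from x = -130 mm to 0, stops motion to +y (left). The carrier belongs at x < 0, y < 0.
- spool: Bystander: grey spool of solder standing on its flange behind the long rail, 54 mm across, 40 mm high. Origin: centre of its underside.
- flux_jar: Bystander: small jar with black lid, 44 mm across, 45 mm high, left of the short rail. Origin: centre of its underside.
- screwdriver: Bystander: screwdriver lying on the mat right of the work, 200 mm long, 26 mm thick, tip to +x. Origin: on the mat under the middle of the tool.
- multimeter: Bystander: orange and black multimeter lying flat, 130 x 70 x 38 mm, left of the work. Origin: centre of its underside.
Not all that is in view belongs to the job. What is shaped like the carrier but brown, red or yellow is not meant.

How it is judged:
At the end, for the whole second after the job is handed in: The carrier lies flat and still on the mat, its far left corner within 3 mm of both rails (measured square to each rail) and its sides parallel to the rails within 0.03 rad (x of carrier_corner in the frame of corner_stop between -0.003 and 0.003 m and y of carrier_corner in the frame of corner_stop between -0.003 and 0.003 m and angle between the x axis of carrier and the x axis of corner_stop, either way round below 0.03 rad and angle between carrier's own z axis and vertical below 0.03 rad and height (world z) of carrier below 0.003 m and linear speed of carrier below 0.01 m/s); the robot touches nothing.
It fails at once if the carrier is lifted more than 6 mm off the mat (height (world z) of carrier above 0.006 m).
It fails at once if the carrier is tipped by more than 0.1 rad (angle between carrier's own z axis and vertical above 0.1 rad).
It fails at once if the robot presses on the circuit board or its parts (more than 0.5 N) (contact force between the arm and board above 0.5 N).
It fails at once if the fingers press on the circuit board or its parts (more than 0.5 N) (contact force between the fingers and board above 0.5 N).
It fails at once if a bystander is moved by more than 15 mm (distance of any of spool, flux_jar, screwdriver, multimeter from where it was at the start of the episode above 0.015 m).
It also fails if it takes over 48 s, if anything falls off the work surface, if the arm or the gripper's body presses on something with over 40 N, if the wrist force passes 120 N, or if a joint passes its speed limit or range.

ROBOT

A 6-joint arm with a two-finger parallel gripper is mounted at the origin on the work surface. World frame = base frame: x ahead of the robot, y to its left, z up, the work surface at z = 0. Lengths are in m, angles in rad, forces in N, time in s.
With the tool pointing down it reaches from about 0.25 to 0.775 m from the base axis. Payload 4 kg.
Tool frame: the origin (TCP) lies midway between the tips of the shut fingers; the grasp point (between the pads) lies 19 mm behind it; z points along the fingers, y is the line along which they close (so a half turn about z gives the same grasp; the last joint's range is limited). The gripper opens to 94 mm and grips with 3 to 60 N. Pads are 16 mm wide; open, the fingers measure 119 mm over their backs; the gripper's body (75 mm by 177 mm) begins 78 mm behind the grasp point.
Start: joints at [-1.366, 0.087, 1.371, -0, 1.684, -0.103], TCP at [0.167, -0.524, 0.206] pointing down, gripper open.
Joint ranges: [-3.1, 3.1], [-0.76, 2.03], [0.27, 2.55], [-1.08, 4.22], [0.17, 2.65], [-2.57, 2.57]. Speed limits (rad/s): [2.79, 2.79, 3.14, 3.14, 3.14, 3.14].

INTERFACE

Orientations are given as [roll, pitch, yaw] about the fixed x, y, z axes, in that order (R = Rz(yaw) Ry(pitch) Rx(roll)).
In Python, from bench import get_obs, snapshot, close_job gives the robot as it stands. The module is installed in compiled form; this text tells all that it offers.
- The arm moves only by the tool drive_tool, never from a script. Its argument "commands" is a list of rows, each a list of 6 numbers: the shift along the tool's x, y, z in units of 0.04 m (1.0 is 0.04 m), then the turn, a rotation vector about the tool's x, y, z in units of 0.1 rad (1.0 is 0.1 rad). In form: [[dx, dy, dz, wx, wy, wz], ...]. A call has 1 to 20 rows; each row shifts and turns the commanded pose from where the row before left it, along the tool's axes as they then stand; what a row does not reach is not made up. A row lasts 1/8 s, in which the tool goes at most 62.5 mm and 10.7 degrees, less where a joint would pass 70% of its speed; a pose out of reach is approached as far as the arm can. A call with a number of a shift or a turn outside -1 to 1 is refused whole. A call with a gripper value outside its range is refused whole. "gripper" is the closure, from 0 (fully open) to 1 (shut), set as the call begins (left out, the last holds). The fingers move at their own pace and stop on an object; the grip force is fixed at half the most. Time passes only in rows, so rows that do not move let the fingers close. It gives the time, the measured TCP pose, the force, the opening and the grip force at its end, in the units of the state.
- get_obs(): the state, without advancing time (a new reading comes with each control period).
- snapshot(name): name is "scene" or "top" or "wrist"; returns a dict with "image" (420x560x3 uint8, blue, green, red), "range_z" (420x560 float32, m along the optical axis (not along the pixel's ray), 0 where there is no reading), "fx", "fy", "cx", "cy" (pixels), "rvec" (rotation vector, rad) and "tvec" (3), from world to camera coordinates, as OpenCV has them. Camera axes: x right, y down, z forward; pixel columns grow to the right and rows downward; lengths in m; the calibration is good to about 2 mm. The wrist camera is an equidistant fisheye: a pixel r from the principal point sees the ray r / f radians off the axis. A picture is of the moment at which its call begins.
- close_job(): hands the job in; it is judged then, once.
The state is a dict: "time": time; "joint_positions": joint angles; "qvel": joint speeds; "joint_torque": joint torques, N m; "tool_pos": TCP position; "ee_rot": TCP orientation; "wrist_force": force on the tool from outside, world axes, zero at the start; "wrist_torque": the same for the moment, N m; "width": finger opening in m; "finger_force": force on a finger pad.
Only numpy, scipy, OpenCV 4.12 (cv2) and the standard library are available. Lean on these libraries where they do the work, as an engineer would, in place of code of your own. Each camera call takes 0.05 s, during which the arm holds its last target. There are 200 camera calls.

## Working session

There is one attempt and no reset: what is moved stays moved. The work goes in short steps, Python scripts to look and compute and a tool call to move; the robot and the scene stay as the last step left them, time stands still between calls to the robot, and variables do not carry over. Pictures are saved under pics/ and viewed, at most 10 in all, crops included, and the job is handed in when it is done.

Besides the shell and the picture viewer there is one more tool, called after ">>>" as name([rows], argument=value, ...), one row to a line, values as JSON. drive_tool: Moves the arm, as the interface text tells. Its arguments: {"type":"object","properties":{"commands":{"type":"array"},"gripper":{"type":"number"}},"required":["commands"]}

```bash
mkdir -p pics; cat > h.py <<'E'
import numpy as np, cv2
from bench import get_obs, snapshot
def pts(s):
    "world xyz of every pixel from range (pinhole)"
    R=cv2.Rodrigues(np.array(s["rvec"],float))[0]; t=np.array(s["tvec"],float).ravel()
    v,u=np.mgrid[:420,:560]; z=s["range_z"]
    c=np.stack([(u-s["cx"])/s["fx"]*z,(v-s["cy"])/s["fy"]*z,z],-1)
    return (c-t)@R
def ray(s,uv,h):
    R=cv2.Rodrigues(np.array(s["rvec"],float))[0]; t=np.array(s["tvec"],float).ravel()
    uv=np.atleast_2d(uv).astype(float)
    d=np.c_[(uv[:,0]-s["cx"])/s["fx"],(uv[:,1]-s["cy"])/s["fy"],np.ones(len(uv))]@R
    o=-R.T@t
    return o+d*((h-o[2])/d[:,2])[:,None]
E
python3 - <<'E'
from h import *
for n in("top","scene"):
    s=snapshot(n); cv2.imwrite(f"pics/{n}0.png",s["image"]); np.save(f"{n}0.npy",s,allow_pickle=True)
    R=cv2.Rodrigues(np.array(s["rvec"],float))[0]; print(n,s["fx"],-R.T@np.array(s["tvec"]).ravel(),R[2])
print(get_obs())
E
```

```text
top 418.2752351123315 [0.43201852 0.01731484 1.05441121] [ 0.19413015 -0.00633619 -0.98095532]
scene 478.35392282084393 [1.32049499 0.73007306 0.81064518] [-0.5473302  -0.58239171 -0.60104039]
{'time': 0.1, 'joint_positions': array([-1.36607487e+00,  8.78906152e-02,  1.37206775e+00,  1.37897476e-05,
        1.68358764e+00, -1.03087399e-01]), 'qvel': array([ 0.00039266, -0.00197796, -0.00518958,  0.00145924, -0.00026074,
       -0.00086969]), 'joint_torque': array([ 1.42732722e-03, -3.41252625e+01, -3.03301013e+01,  7.20081059e-02,
        3.04207450e-02, -1.01140602e-04]), 'tool_pos': array([ 0.16654327, -0.52367712,  0.20443395]), 'ee_rot': array([-3.13965108e+00, -2.14642334e-04,  3.07810187e-01]), 'wrist_force': array([-0.24109498,  0.14609004, -0.54205053]), 'wrist_torque': array([-0.06235932,  0.0458766 ,  0.01145117]), 'finger_force': 0.0, 'width': 0.09357615848973952}
```

View pics/top0.png

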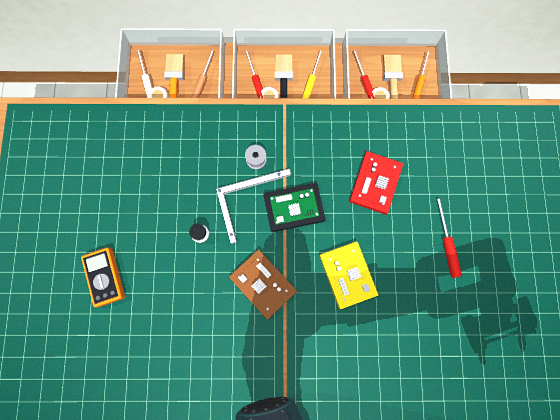

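View pics/scene0.png

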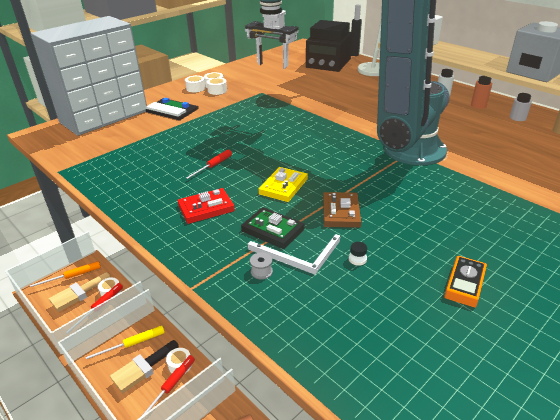

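The top view shows the black carrier near (295,206). The rail L has its corner at (220,190), the long rail's end at (290,172) and the short rail's end at (233,242). The scene view agrees. Now I'll measure both.

```bash
cat >> h.py <<'E'
def carrier(s,ctr=None,roi=(150,270,200,345)):
    im=s["image"].astype(int); P=pts(s); mx=im.max(2)
    m=np.zeros((420,560),np.uint8); a,b,c,d=roi
    m[a:b,c:d]=((mx<60)&(P[...,2]>.015)&(P[...,2]<.03))[a:b,c:d]
    cs=cv2.findContours(m,cv2.RETR_EXTERNAL,cv2.CHAIN_APPROX_NONE)[0]
    k=max(cs,key=lambda k:cv2.contourArea(cv2.convexHull(k)))
    w=ray(s,k[:,0],.022)[:,:2]
    r=cv2.minAreaRect((w*1000).astype(np.float32))
    return m,k,w,r
def rails(s,roi=(165,250,205,300)):
    im=s["image"].astype(int); P=pts(s)
    m=np.zeros((420,560),np.uint8); a,b,c,d=roi
    m[a:b,c:d]=((im.min(2)>120)&(P[...,2]>.012)&(P[...,2]<.028))[a:b,c:d]
    n,l,st,_=cv2.connectedComponentsWithStats(m); i=1+st[1:,4].argmax()
    return (l==i).astype(np.uint8)
E
python3 - <<'E'
from h import *
s=np.load("top0.npy",allow_pickle=True).item()
m,k,w,r=carrier(s); print(r,cv2.boxPoints(r))
P=pts(s); print("z car",np.percentile(P[...,2][m>0],[5,50,95]))
q=rails(s); v,u=np.nonzero(q); W=ray(s,np.c_[u,v],.02)[:,:2]*1000
print(len(u),"z",np.percentile(P[...,2][q>0],[5,50,95]))
# split into arms: corner approx at px (220,190)
L=(u>232)&(v<195); S=(v>200)
for n,M in(("long",L),("short",S)):
    X=W[M]; vx,vy,x,y=cv2.fitLine(X.astype(np.float32),cv2.DIST_HUBER,0,.01,.01).ravel()
    nn=np.array([-vy,vx]); d=(X-[x,y])@nn; t=(X-[x,y])@[vx,vy]
    print(n,(x,y),np.arctan2(vy,vx),"width",np.percentile(d,[2,98]), "ends",np.array([x,y])+np.outer([t.min(),t.max()],[vx,vy]))
o=s["image"].copy(); o[q>0]=(255,0,255); cv2.drawContours(o,[k],-1,(0,255,255),1)
cv2.imwrite("pics/m0.png",cv2.resize(o[130:280,180:380],None,fx=4,fy=4,interpolation=0))
def blob(lo,hi):
    pass
for n,(u0,v0) in dict(spool=(256,155),jar=(199,232),red=(377,182),yel=(349,275),brown=(263,284),scr=(450,238)).items(): print(n,ray(s,[u0,v0],.03)[0].round(3))
E
```

```text
((686.3663330078125, -24.190776824951172), (23.843669891357422, 120.1998519897461), 4.371827602386475) [[669.8978    34.825493]
 [679.06055  -85.02461 ]
 [702.83484  -83.20705 ]
 [693.6721    36.64306 ]]
z car [0.01790727 0.02113115 0.02429745]
737 z [0.01515792 0.01939141 0.02284007]
long (np.float32(712.5642), np.float32(60.887665)) -1.2889947 width [-7.62581745  7.61110998] ends [[691.49795911 133.65386568]
 [733.7338235  -12.23557409]]
short (np.float32(603.5018), np.float32(143.99321)) 0.2819707 width [-7.00760583  6.82977114] ends [[550.53512814 128.64934474]
 [657.49172088 159.63351651]]
spool [0.774 0.074 0.03 ]
jar [0.575 0.212 0.03 ]
red [ 0.703 -0.233  0.03 ]
yel [ 0.47  -0.155  0.03 ]
brown [0.449 0.053 0.03 ]
scr [ 0.561 -0.408  0.03 ]
```

View pics/m0.png

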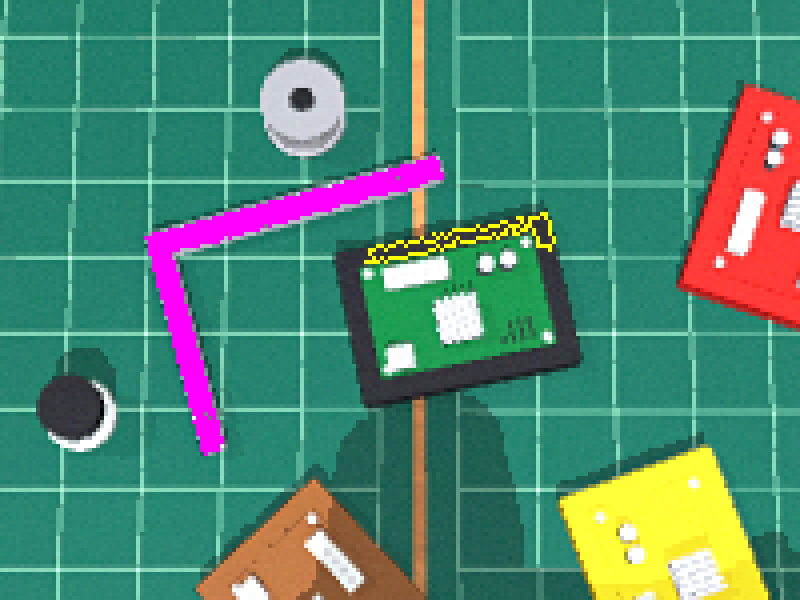

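Rail mask is good (yaw 0.282). The carrier mask was broken up, so I'll redo it with a looser darkness threshold, low colour spread and closing.

```bash
cat >> h.py <<'E'
def carrier(s,roi=(150,270,205,345)):
    im=s["image"].astype(int); P=pts(s); a,b,c,d=roi
    m=np.zeros((420,560),np.uint8)
    m[a:b,c:d]=((im.max(2)<95)&(im.max(2)-im.min(2)<22)&(P[...,2]>.014)&(P[...,2]<.03))[a:b,c:d]
    m=cv2.morphologyEx(m,cv2.MORPH_CLOSE,np.ones((3,3)))
    cs=cv2.findContours(m,cv2.RETR_EXTERNAL,cv2.CHAIN_APPROX_NONE)[0]
    k=max(cs,key=lambda k:cv2.contourArea(cv2.convexHull(k)))
    w=ray(s,k[:,0],.022)[:,:2]*1000
    return m,k,w,cv2.minAreaRect(w.astype(np.float32))
CORN=None
E
python3 - <<'E'
from h import *
s=np.load("top0.npy",allow_pickle=True).item()
m,k,w,r=carrier(s); print(r,cv2.boxPoints(r).round(1))
# corner stop
y=0.282; ex=np.array([np.cos(y),np.sin(y)]); ey=np.array([-ex[1],ex[0]])
a=np.array([712.56,60.89])@ex-7; b=np.array([603.5,144.0])@ey-7
C=a*ex+b*ey; print("corner",C)
t=-1.289+np.pi/2; print("yaw long",t)
bx=cv2.boxPoints(r); print("box in stop frame",np.c_[(bx-C)@ex,(bx-C)@ey].round(1), "ctr",(np.array(r[0])-C)@ex,(np.array(r[0])-C)@ey)
for n,p in dict(yel=(470,-155),brown=(449,53),spool=(774,74),jar=(575,212)).items(): p=np.array(p)-C; print(n,p@ex,p@ey)
o=s["image"].copy(); cv2.drawContours(o,[k],-1,(0,255,255),1)
cv2.imwrite("pics/m1.png",cv2.resize(o[130:280,180:380],None,fx=4,fy=4,interpolation=0))
E
```

```text
((640.844970703125, -23.088531494140625), (100.48194122314453, 138.4657440185547), 11.459824562072754) [[ 577.9   34.8]
 [ 605.4 -100.9]
 [ 703.8  -81. ]
 [ 676.3   54.7]]
corner [677.12492814 158.04281931]
yaw long 0.28179632679489663
box in stop frame [[-129.7  -90.8]
 [-141.  -228.8]
 [ -40.8 -237. ]
 [ -29.5  -99. ]] ctr -85.25165445157953 -163.8809231366292
yel -286.05634121096284 -243.03973384895568
brown -248.34519938844352 -37.41174503799187
spool 69.66138363933031 -107.68131989795236
jar -83.07602225792027 80.24495511376206
```

View pics/m1.png

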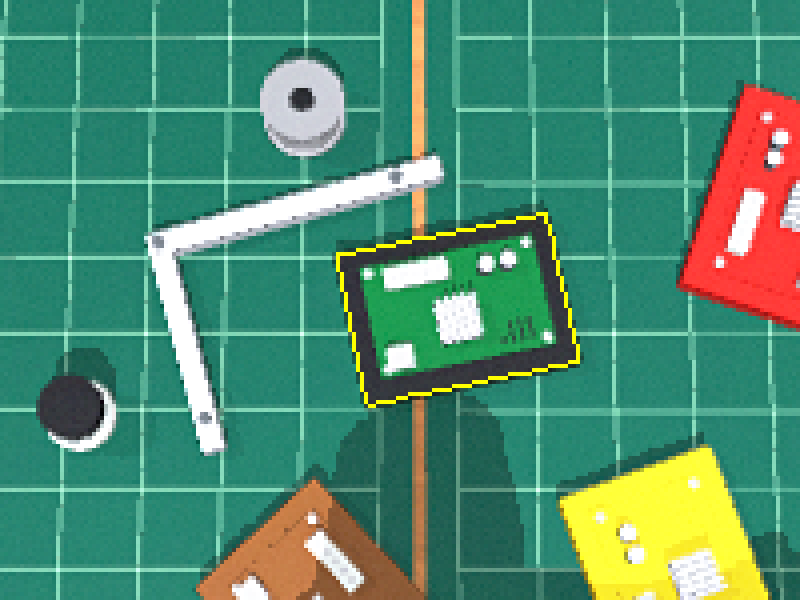

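The outline fits (100 x 138 mm). In the stop frame, the carrier's centre is at (-85, -164) mm and its yaw is -0.08. The plan is to push +x with both open fingers on the near long edge, then turn the hand 90° and push +y on the right short edge.

>>> drive_tool([
  [0, 0, 0, 0, 0, 0.26],
  [0.71, -0.5, 0, 0, 0, 0],
  [0.71, -0.5, 0, 0, 0, 0],
  [0.71, -0.5, 0, 0, 0, 0],
  [0.71, -0.5, 0, 0, 0, 0],
  [0.71, -0.5, 0, 0, 0, 0],
  [0.71, -0.5, 0, 0, 0, 0],
  [0.71, -0.5, 0, 0, 0, 0],
  [0.71, -0.5, 0, 0, 0, 0],
  [0.71, -0.5, 0, 0, 0, 0],
  [0.71, -0.5, 0, 0, 0, 0],
  [0.71, -0.5, 0, 0, 0, 0],
  [0.71, -0.5, 0, 0, 0, 0],
  [0.71, -0.5, 0, 0, 0, 0],
  [0.71, -0.5, 0, 0, 0, 0],
  [0.71, -0.5, 0, 0, 0, 0],
  [0.71, -0.5, 0, 0, 0, 0],
  [0.71, -0.5, 0, 0, 0, 0],
  [0.71, -0.5, 0, 0, 0, 0],
  [0, 0, 0, 0, 0, 0],
], gripper=0)

```text
time: 2.6
tool_pos: [0.5582, -0.0346, 0.2047]
ee_rot: [-3.141, 0.001, 0.284]
wrist_force: [0.3, -0.9, -0.1]
width: 0.0937
finger_force: 0.0
```

>>> drive_tool([
  [0, 0, 0.75, 0, 0, 0],
  [0, 0, 0.75, 0, 0, 0],
  [0, 0, 0.75, 0, 0, 0],
  [0, 0, 0.75, 0, 0, 0],
  [0, 0, 0.75, 0, 0, 0],
  [0, 0, 0.55, 0, 0, 0],
  [0, 0, 0.35, 0, 0, 0],
  [0, 0, 0.2, 0, 0, 0],
  [0, 0, 0, 0, 0, 0],
])

```text
time: 3.72
tool_pos: [0.5574, -0.0365, 0.0114]
ee_rot: [3.142, 0.0, 0.281]
wrist_force: [0.4, -0.1, 0.8]
width: 0.0942
finger_force: 0.0
```

```bash
cat > where.py <<'E'
from h import *
import sys
C=np.array([677.12,158.04]); y=.282; ex=np.array([np.cos(y),np.sin(y)]); ey=np.array([-ex[1],ex[0]])
o=get_obs(); p=o["tool_pos"][:2]*1000-C
print("t",o["time"],"tcp stop",(p@ex).round(1),(p@ey).round(1),"z",o["tool_pos"][2].round(4),"yaw rel",o["ee_rot"][2]-y,"F stop",o["wrist_force"][:2]@ex,o["wrist_force"][:2]@ey,o["wrist_force"][2])
if len(sys.argv)>1:
    s=snapshot("top"); cv2.imwrite(f"pics/{sys.argv[1]}.png",cv2.resize(s["image"][110:290,170:390],None,fx=3,fy=3,interpolation=0))
    m,k,w,r=carrier(s); b=cv2.boxPoints(r)-C; print("carrier",r[1:],"box stop",np.c_[b@ex,b@ey].round(1).tolist())
E
python3 where.py p1
```

```text
t 3.725 tcp stop -169.1 -153.5 z 0.0114 yaw rel -0.0005641529546222546 F stop 0.3798609771064799 -0.22870422472941773 0.8057920721902457
carrier ((31.983356475830078, 91.42359924316406), 80.05245971679688) box stop [[-116.8, -94.2], [-34.7, -134.4], [-20.6, -105.7], [-102.7, -65.5]]
```

View pics/p1.png

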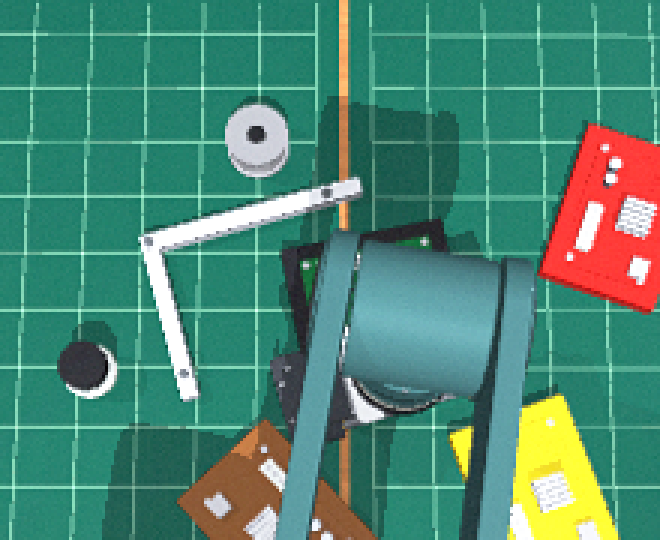

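The arm hides most of the carrier (only the far rim is visible, around (365,240)), so I'll rely on position and force. TCP at the rail should be about x = -108, which is 61 mm away.

>>> drive_tool([
  [0.1, 0, 0, 0, 0, 0],
  [0.1, 0, 0, 0, 0, 0],
  [0.1, 0, 0, 0, 0, 0],
  [0.1, 0, 0, 0, 0, 0],
  [0.1, 0, 0, 0, 0, 0],
  [0.1, 0, 0, 0, 0, 0],
  [0.1, 0, 0, 0, 0, 0],
  [0.1, 0, 0, 0, 0, 0],
  [0.1, 0, 0, 0, 0, 0],
  [0.1, 0, 0, 0, 0, 0],
  [0.1, 0, 0, 0, 0, 0],
  [0.1, 0, 0, 0, 0, 0],
  [0.1, 0, 0, 0, 0, 0],
  [0.1, 0, 0, 0, 0, 0],
  [0, 0, 0, 0, 0, 0],
])

```text
time: 5.65
tool_pos: [0.6122, -0.0203, 0.0114]
ee_rot: [-3.141, -0.002, 0.282]
wrist_force: [-0.5, -0.1, -0.4]
width: 0.0936
finger_force: 0.4
```

```bash
python3 where.py
```

```text
t 5.65 tcp stop -112.0 -153.2 z 0.0114 yaw rel -5.455353495914528e-05 F stop -0.5062799761743874 0.06682536145465898 -0.4255088776626159
```

>>> drive_tool([
  [0.03, 0, 0, 0, 0, 0],
  [0.03, 0, 0, 0, 0, 0],
  [0.03, 0, 0, 0, 0, 0],
])

```text
time: 6.02
tool_pos: [0.6148, -0.0196, 0.0114]
ee_rot: [-3.142, 0.0, 0.282]
wrist_force: [-2.5, -0.6, -0.5]
width: 0.0942
finger_force: 1.3
```

```bash
python3 where.py
```

```text
t 6.025 tcp stop -109.3 -153.3 z 0.0114 yaw rel -0.00034744870227493285 F stop -2.568609763284982 0.12925259114102058 -0.4510291816918822
```

Sliding at 2.6 N. Next, small steps until it contacts the rail.

>>> drive_tool([
  [0.03, 0, 0, 0, 0, 0],
  [0.03, 0, 0, 0, 0, 0],
  [0.03, 0, 0, 0, 0, 0],
])

```text
time: 6.4
tool_pos: [0.6169, -0.019, 0.0114]
ee_rot: [-3.141, 0.004, 0.282]
wrist_force: [-7.8, -1.7, 2.8]
width: 0.0942
finger_force: 3.9
```

```bash
python3 where.py
```

```text
t 6.4 tcp stop -107.1 -153.3 z 0.0114 yaw rel -0.00019431126832464285 F stop -7.971082963171338 0.5317177481161355 2.76051432564748
```

Contact with the rail (8 N). One more millimetre, then I'll back off, lift, and go round to the right short edge.

>>> drive_tool([
  [0.03, 0, 0, 0, 0, 0],
  [0, 0, 0, 0, 0, 0],
  [-0.1, 0, 0, 0, 0, 0],
  [-0.3, 0, 0, 0, 0, 0],
  [-0.4, 0, 0, 0, 0, 0],
  [0, 0, -0.75, 0, 0, 0],
  [0, 0, -0.75, 0, 0, 0],
  [0, 0, -0.75, 0, 0, 0],
  [0, 0, -0.75, 0, 0, 0],
  [0.71, 0.89, 0, 0, 0, 0],
  [0.71, 0.89, 0, 0, 0, 0],
  [0.71, 0.89, 0, 0, 0, 0],
  [0, 0, 0, 0, 0, 0],
])

```text
time: 8.02
tool_pos: [0.7014, -0.1082, 0.1294]
ee_rot: [-3.141, 0.001, 0.279]
wrist_force: [-0.2, -0.4, -0.1]
width: 0.0941
finger_force: 0.0
```

>>> drive_tool([
  [0, 0, 0, 0, 0, -1],
  [0, 0, 0, 0, 0, -1],
  [0, 0, 0, 0, 0, -1],
  [0, 0, 0, 0, 0, -1],
  [0, 0, 0, 0, 0, -1],
  [0, 0, 0, 0, 0, -1],
  [0, 0, 0, 0, 0, -1],
  [0, 0, 0, 0, 0, -1],
  [0, 0, 0, 0, 0, -1],
  [0, 0, 0, 0, 0, -1],
  [0, 0, 0, 0, 0, -1],
  [0, 0, 0, 0, 0, -1],
  [0, 0, 0, 0, 0, -1],
  [0, 0, 0, 0, 0, -1],
  [0, 0, 0, 0, 0, -1],
  [0, 0, 0, 0, 0, -0.71],
  [0, 0, 0, 0, 0, 0],
], gripper=0.45)

```text
time: 10.15
tool_pos: [0.6997, -0.1053, 0.1323]
ee_rot: [3.14, 0.0, 1.853]
wrist_force: [-0.2, 0.5, 0.2]
width: 0.0515
finger_force: 0.0
```

```bash
python3 where.py p2; python3 -c "
from h import *
print(get_obs()['width'])"
```

```text
t 10.15 tcp stop -51.6 -259.2 z 0.1323 yaw rel 1.5707036433350183 F stop -0.026031269748006354 0.5455647405060084 0.19318035510163162
carrier ((100.96209716796875, 133.05419921875), 16.29731559753418) box stop [[-101.0, -90.4], [-100.7, -223.5], [0.3, -223.2], [-0.0, -90.2]]
0.05170011871766591
```

View pics/p2.png

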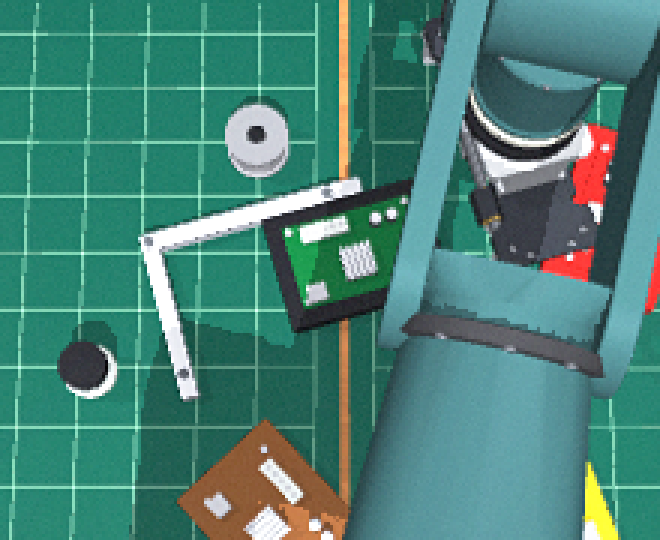

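The picture shows the carrier square against the long rail, with its left rim at about (270,230) to (300,330). Its left edge is at y = -90, leaving 90 mm to go. Now down and push +y.

>>> drive_tool([
  [0, 0, 0.7, 0, 0, 0],
  [0, 0, 0.7, 0, 0, 0],
  [0, 0, 0.7, 0, 0, 0],
  [0, 0, 0.5, 0, 0, 0],
  [0, 0, 0.3, 0, 0, 0],
  [0, 0, 0.12, 0, 0, 0],
  [0, 0, 0, 0, 0, 0],
])

```text
time: 11.08
tool_pos: [0.7006, -0.1062, 0.0112]
ee_rot: [3.141, 0.0, 1.853]
wrist_force: [-0.8, 0.4, -0.2]
width: 0.0516
finger_force: 0.0
```

>>> drive_tool([
  [0.3, 0, 0, 0, 0, 0],
  [0.12, 0, 0, 0, 0, 0],
  [0.12, 0, 0, 0, 0, 0],
  [0.12, 0, 0, 0, 0, 0],
  [0.12, 0, 0, 0, 0, 0],
  [0.12, 0, 0, 0, 0, 0],
  [0.12, 0, 0, 0, 0, 0],
])

```text
time: 11.95
tool_pos: [0.6894, -0.0675, 0.0115]
ee_rot: [3.14, 0.002, 1.852]
wrist_force: [1.0, -4.4, 3.8]
width: 0.052
finger_force: 2.6
```

```bash
python3 where.py
```

```text
t 11.95 tcp stop -50.9 -220.0 z 0.0115 yaw rel 1.5703877348220412 F stop -0.25235546434733197 -4.522382637770381 3.8033113437825317
```

>>> drive_tool([
  [0.12, 0, 0, 0, 0, 0],
  [0.12, 0, 0, 0, 0, 0],
  [0.12, 0, 0, 0, 0, 0],
  [0.12, 0, 0, 0, 0, 0],
  [0.12, 0, 0, 0, 0, 0],
  [0.12, 0, 0, 0, 0, 0],
  [0.12, 0, 0, 0, 0, 0],
  [0.12, 0, 0, 0, 0, 0],
  [0.12, 0, 0, 0, 0, 0],
  [0.12, 0, 0, 0, 0, 0],
  [0.12, 0, 0, 0, 0, 0],
  [0.12, 0, 0, 0, 0, 0],
  [0.12, 0, 0, 0, 0, 0],
])

```text
time: 13.58
tool_pos: [0.672, -0.0075, 0.0115]
ee_rot: [3.14, 0.002, 1.853]
wrist_force: [1.9, -5.1, 4.1]
width: 0.0519
finger_force: 2.7
```

```bash
python3 where.py
```

```text
t 13.575 tcp stop -51.0 -157.5 z 0.0115 yaw rel 1.5705457295274416 F stop 0.433277614326733 -5.390570977818022 4.057340882571163
```

>>> drive_tool([
  [0.06, 0, 0, 0, 0, 0],
  [0.06, 0, 0, 0, 0, 0],
  [0.03, 0, 0, 0, 0, 0],
  [0.03, 0, 0, 0, 0, 0],
])

```text
time: 14.08
tool_pos: [0.6702, -0.001, 0.0115]
ee_rot: [3.14, 0.003, 1.853]
wrist_force: [1.9, -6.8, 3.3]
width: 0.0518
finger_force: 3.7
```

```bash
python3 where.py
```

```text
t 14.075 tcp stop -50.9 -150.8 z 0.0115 yaw rel 1.5706856929174982 F stop -0.06664031737818422 -7.100311026542861 3.290258432473702
```

>>> drive_tool([
  [0.03, 0, 0, 0, 0, 0],
  [0.03, 0, 0, 0, 0, 0],
  [0.03, 0, 0, 0, 0, 0],
])

```text
time: 14.45
tool_pos: [0.6699, -0.001, 0.0116]
ee_rot: [3.14, 0.009, 1.852]
wrist_force: [3.4, -13.5, 3.0]
width: 0.0517
finger_force: 6.9
```

```bash
python3 where.py
```

```text
t 14.45 tcp stop -51.2 -150.7 z 0.0116 yaw rel 1.5695463391513171 F stop -0.5038762174296363 -13.95238356368343 3.0093248239662422
```

It has stalled, with force rising to 14 N: contact. I'll retreat, clear the view and check.

>>> drive_tool([
  [-0.1, 0, 0, 0, 0, 0],
  [-0.4, 0, 0, 0, 0, 0],
  [-0.5, 0, 0, 0, 0, 0],
  [0, 0, -0.75, 0, 0, 0],
  [0, 0, -0.75, 0, 0, 0],
  [0, 0, -0.75, 0, 0, 0],
  [0, 0, -0.75, 0, 0, 0],
  [-1, 0, 0, 0, 0, 0],
  [-1, 0, 0, 0, 0, 0],
  [-1, 0, 0, 0, 0, 0],
  [-1, 0, 0, 0, 0, 0],
  [-1, 0, 0, 0, 0, 0],
  [0, 0, 0, 0, 0, 0],
])

```text
time: 16.08
tool_pos: [0.7346, -0.231, 0.1283]
ee_rot: [-3.139, -0.002, 1.848]
wrist_force: [0.3, 0.6, -1.0]
width: 0.0517
finger_force: 0.0
```

```bash
python3 where.py p3
```

```text
t 16.075 tcp stop -53.1 -389.7 z 0.1283 yaw rel 1.5664522881005958 F stop 0.4475263996374145 0.46976743408409827 -1.032389031731629
carrier ((100.7341537475586, 137.5924072265625), 15.873308181762695) box stop [[-100.3, -1.7], [-101.0, -139.3], [-0.3, -139.8], [0.4, -2.2]]
```

View pics/p3.png

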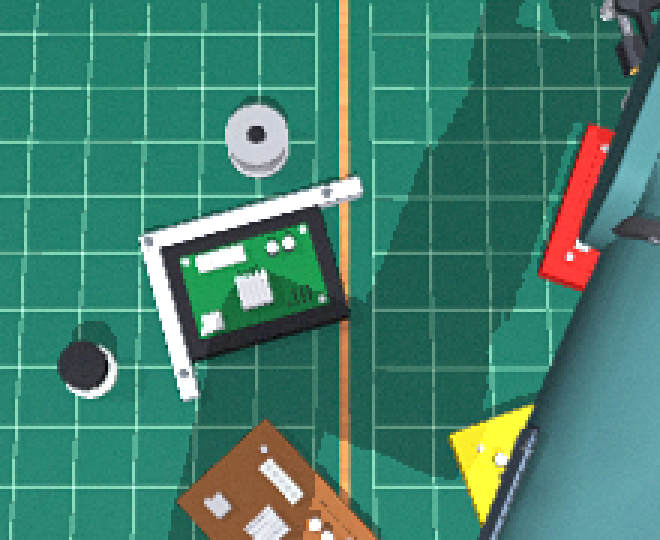

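The carrier sits flush in the corner: no mat shows between its black rim and either rail, its measured edges are within about 2 mm, and its yaw is within 0.005 rad. The bystanders haven't moved and the hand is clear, so I'm handing in.

```bash
python3 -c "
from bench import close_job
print(close_job())"
```

```text
the job is handed in; nothing more can be done
None
```

I pushed the carrier into the corner against both rails, took the hand away and handed the job in at about 16 s; the last top view showed it square and flush to within about 2 mm, though the hand-in returned no verdict.

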